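# Turn the engraving plate up to its stop and lock it

## Task

The brass engraving plate lies askew in its jig, with its notched corner at the round steel peg. Keeping it flat and its notch on the peg, gently push the corner opposite the notch so that the plate turns about the peg until its long edge comes up against the preset brass stop screw in the aluminium fence, and press it firmly home there for a moment without forcing it. Then swing the red keeper round by its black knob, all the way, over the plate, let go, and leave the vials and the dish alone.

Things in the scene. Friction and masses are not known exactly. Their poses are not given: they have to be found in the camera images.
- jig: Fixed blackened-steel jig board, 185 x 180 x 15 mm, bolted to the bench. Origin on the bench directly below the peg's axis; z up; board spans x -52.5..132.5 mm and y -80..100 mm in its own frame. Its x runs along the fence. Its top is 15 mm above the bench.
- peg: Fixed upright round steel peg, 12 mm diameter, standing 20 mm above the board's top. Origin on its axis at the board's top; axes parallel to the jig's.
- fence: Fixed aluminium bar, 44 mm long (x) x 14 x 12 mm high, on the board at jig x 24..68 mm. Origin: middle of the lower edge of its face towards the plate, at jig x 46, y 60 mm; axes as the jig's. A rigid brass stop screw (8 mm thick) juts from that face at jig x 60 mm by 1 to 9 mm, set anew each time and not measured: feel for it. Home: over 5 N on fence and screw for 0.3 s; over 16 N is too much.
- plate: Loose brass plate 8 mm thick, 0.29 to 0.59 kg, flat on the board. Origin on its underside, in the notch: on the peg's axis when both notch faces touch the peg. Spans x -6..90, y -6..60 mm, less a square notch where x and y are both below 6 mm. Starts 0.35 to 0.75 rad clockwise (from above) of the fence, 0.5 to 4 mm play at the notch; the screw stops its edge y = 60 at 0.01 to 0.16 rad.
- push_corner (a point): Top of the plate's corner diagonally across from the notch, at plate x 90, y 60, z 8 mm. Pushing on the end face x = 90 mm about 12 mm in from this corner, towards the plate's -x, both keeps the notch on the peg and turns the plate: some 1 to 6 N. Once it is stopped, a push of 11 to 12 N in all, held 0.5 s, presses it home. Over 22 N of finger force on the plate is too much.
- keeper (a joint): Angle (rad) of the red keeper arm about its vertical pivot. 0: arm along the jig's -x, clear of the plate; grows counter-clockwise from above; at 1.57 (stop) along the jig's -y, over the plate. Starts at 0 to 0.35. Takes about 1 N at the knob, stays where left. Arm 5 mm thick, 16 mm wide, underside 26 mm above the bench (3 mm clear of the plate).
- keeper_pivot (a point): On the keeper's pivot axis at the arm's top, at jig x 12, y 78 mm, 31 mm above the bench.
- keeper_knob (a point): Centre of the top of the keeper's black upright round knob, 12 mm diameter, 36 mm from the pivot axis; the knob stands 34 mm above the arm's top, its top 65 mm above the bench.
- vial_a: Small amber glass vial with brass cap, 24 mm diameter, 48 mm high, beside the board on the bench; a bystander. Origin at the centre of its underside.
- vial_b: Small green glass vial with steel cap, 28 mm diameter, 42 mm high, beside the board; a bystander. Origin at the centre of its underside.
- dish: Small white ceramic dish, 64 mm diameter, 14 mm high, on the bench beyond the fence; a bystander. Origin at the centre of its underside.
There are look-alikes about, which are no part of the job. Several things have the shape of the plate; the one meant has the colours described above.

How it is judged:
On the way, in this order (a step that is already met when the one before it is completed fails the run):
1. the notch bears on the peg (over 0.3 N) while the plate is still more than 0.2 rad from parallel to the fence (contact force between peg and plate above 0.3 N and angle between the x axis of plate and the x axis of fence, either way round above 0.2 rad), for 0.1 s.
2. the plate is turned to within 0.17 rad of parallel and pressed on the fence's stop with over 5 N for 0.3 s, notch within 3 mm of its place on the peg, keeper still off (below 0.7 rad) (angle between the x axis of plate and the x axis of fence, either way round below 0.17 rad and contact force between fence and plate above 5 N and horizontal distance between plate and peg below 0.003 m and value of joint keeper below 0.7 rad), for 0.3 s.
3. the keeper is swung over the plate (beyond 1.4 rad) (value of joint keeper above 1.4 rad), for 0.2 s.
At the end, for the whole second after the job is handed in: The plate lies flat and still on the board, turned up to the stop (within 0.17 rad of parallel to the fence), its notch within 3 mm of its place on the peg, and the keeper is swung over it (beyond 1.4 rad) and at rest (angle between the x axis of plate and the x axis of fence, either way round below 0.17 rad and horizontal distance between plate and peg below 0.003 m and value of joint keeper above 1.4 rad and z of plate in the frame of peg below 0.002 m and angle between plate's own z axis and vertical below 0.03 rad and linear speed of plate below 0.01 m/s and velocity of joint keeper below 0.05 rad/s); the robot touches nothing.
It fails at once if the fingers press on the plate with more than 22 N (contact force between the fingers and plate above 22 N).
It fails at once if the plate presses on the fence and its stop with more than 16 N (contact force between fence and plate above 16 N).
It fails at once if the notched corner leaves the peg (more than 10 mm from its place) (horizontal distance between plate and peg above 0.01 m).
It fails at once if the plate is lifted more than 6 mm or tipped more than 0.12 rad (z of plate in the frame of peg above 0.006 m or angle between plate's own z axis and vertical above 0.12 rad).
It fails at once if a vial or the dish is moved more than 15 mm or tipped over (distance of any of vial_a, vial_b, dish from where it was at the start of the episode above 0.015 m or angle between any of vial_a, vial_b's own z axis and vertical above 0.5 rad).
It also fails if it takes over 67 s, if anything falls off the work surface, if the arm or the gripper's body presses on something with over 40 N, if the wrist force passes 120 N, or if a joint passes its speed limit or range.

## Robot

A 6-joint arm with a two-finger parallel gripper is mounted at the origin on the work surface. World frame = base frame: x ahead of the robot, y to its left, z up, the work surface at z = 0. Lengths are in m, angles in rad, forces in N, time in s.
With the tool pointing down it reaches from about 0.25 to 0.725 m from the base axis. Payload 4 kg.
Tool frame: the origin (TCP) lies on the centre line of the jaws, within the pads' length; the fingertips stand 17 mm ahead of it and the grasp point (between the pads) lies 2 mm behind it; z points along the fingers, y is the line along which they close (so a half turn about z gives the same grasp; the last joint's range is limited). The gripper opens to 85 mm and grips with 20 to 120 N. Pads are 22 mm wide; open, the fingers measure 114 mm over their backs; the gripper's body (76 mm by 85 mm) begins 54 mm behind the grasp point. The pads swing forward as they close: fully open they stand 13 mm farther back than shut.
Start: joints at [-1.182, 0.241, 0.005, 1.335, 0, 1.571], TCP at [0.19, -0.463, 0.248] pointing down, gripper open.
Joint ranges: [-2.72, 2.72], [-1.05, 1.87], [-1.09, 1.28], [-1.99, 2.15], [-1.42, 1.44], [-3.14, 3.14]. Speed limits (rad/s): [2.79, 2.79, 3.14, 3.14, 3.14, 3.14].

## Interface

Orientations are given as a unit quaternion [x, y, z, w].
In Python, from workcell import get_obs, imaging, order gives the robot as it stands.
- The arm moves only by the tool apply_moves, never from a script. Its argument "targets" is a list that holds one entry, the list of rows, each a list of 5 numbers: the shift along the world's x, y, z in units of 40 mm (1.0 is 40 mm), then the turn about the world's z in degrees, then the gripper command: -1 is shut, 1 is fully open, values between are in proportion. In form: [[[dx, dy, dz, turn, fingers], ...]]. A call has 1 to 8 rows; each row shifts and turns the commanded pose from where the row before left it; what a row does not reach is not made up. A row lasts 1/12 s, in which the tool goes at most 41.7 mm and 7.16 degrees, less where a joint would pass 70% of its speed; a pose out of reach is approached as far as the arm can. A call is refused whole if a number of a shift passes 1 or a number of a turn 7.16, either way. A call with a gripper value outside its range is refused whole. The fingers move at their own pace and stop on an object; the grip force is fixed at half the most. Time passes only in rows, so rows that do not move let the fingers close. It gives the time, the measured TCP pose, the force, the opening and the grip force at its end, in the units of the state.
- get_obs(): the state, without advancing time (a new reading comes with each control period).
- imaging.camera(name): name is "scene" or "top"; returns (picture, depth): 480x640x3 uint8, blue, green, red; 480x640 float32, m along the optical axis (not along the pixel's ray), 0 where there is no reading.
- imaging.get_calibration(name): a dict with "camera_matrix" (3x3 intrinsics, pixels), "eye" and "rotation" of the camera in the world. Camera axes: x right, y down, z forward; pixel columns grow to the right and rows downward; lengths in m; the calibration is good to about 2 mm. A picture is of the moment at which its call begins. get_calibration takes no time and is no camera call.
- order.job_done(): hands the job in; it is judged then, once.
The state is a dict: "clock": time; "joint_pos": joint angles; "joint_vel": joint speeds; "tau": joint torques, N m; "eef_pos": TCP position; "tool_rot": TCP orientation; "ft_force": force on the tool from outside, world axes, zero at the start; "ft_torque": the same for the moment, N m; "grip_width": finger opening in m; "grasp_force": force on a finger pad.
Only numpy, scipy, OpenCV 4.12 (cv2) and the standard library are available. Lean on these libraries where they do the work, as an engineer would, in place of code of your own. Each camera call takes 0.05 s, during which the arm holds its last target. There are 200 camera calls.

## Working session

There is one attempt and no reset: what is moved stays moved. The work goes in short steps, Python scripts to look and compute and a tool call to move; the robot and the scene stay as the last step left them, time stands still between calls to the robot, and variables do not carry over. Pictures are saved under pics/ and viewed, at most 10 in all, crops included, and the job is handed in when it is done.

Besides the shell and the picture viewer there is one more tool, called after "Request:" by a JSON object that holds its "api" and its "payload", one argument or row to a line. apply_moves: Moves the arm, as the interface text tells. Its arguments: {"type":"object","properties":{"targets":{"type":"array","items":{"type":"array","items":{"type":"array","items":{"type":"number"}}}}},"required":["targets"]}

```bash
mkdir -p pics; cat > h.py <<'E'
import numpy as np, cv2
from workcell import get_obs, imaging, order
def snap(n,f=None):
    im,d=imaging.camera(n)
    if f: cv2.imwrite('pics/'+f,im)
    return im,d
def ray(n,uv,z):
    c=imaging.get_calibration(n);K=np.array(c['camera_matrix']);R=np.array(c['rotation']);e=np.array(c['eye'])
    uv=np.atleast_2d(uv).astype(float)
    r=(R@np.linalg.inv(K)@np.c_[uv,np.ones(len(uv))].T).T
    return e+r*((z-e[2])/r[:,2])[:,None]
def proj(n,p):
    c=imaging.get_calibration(n);K=np.array(c['camera_matrix']);R=np.array(c['rotation']);e=np.array(c['eye'])
    q=(K@R.T@(np.atleast_2d(p)-e).T).T
    return q[:,:2]/q[:,2:]
E
python3 - <<'E'
from h import *
for n in('top','scene'):
    snap(n,n+'1.png');c=imaging.get_calibration(n);print(n,c['eye'],np.round(c['rotation'],3).tolist(),c['camera_matrix'])
o=get_obs();print(o['clock'],o['eef_pos'],o['tool_rot'],o['ft_force'])
E
```

```text
top [ 0.44267713 -0.12624095  0.90418579] [-0.698, 0.71, -0.06, 0.068] [[501.95137999   0.         311.43598607]
 [  0.         501.95137999 223.41513272]
 [  0.           0.           1.        ]]
scene [ 1.23316202 -0.23862128  0.54441138] [0.684, 0.576, -0.279, -0.349] [[485.71862157   0.         318.81211233]
 [  0.         485.71862157 236.30452824]
 [  0.           0.           1.        ]]
0.1 [ 0.18935031 -0.46221178  0.24752338] [ 9.81162926e-01  1.93179909e-01 -1.72793630e-04 -8.97538604e-04] [-1.06146229  0.83787945  0.24925082]
```

View pics/top1.png

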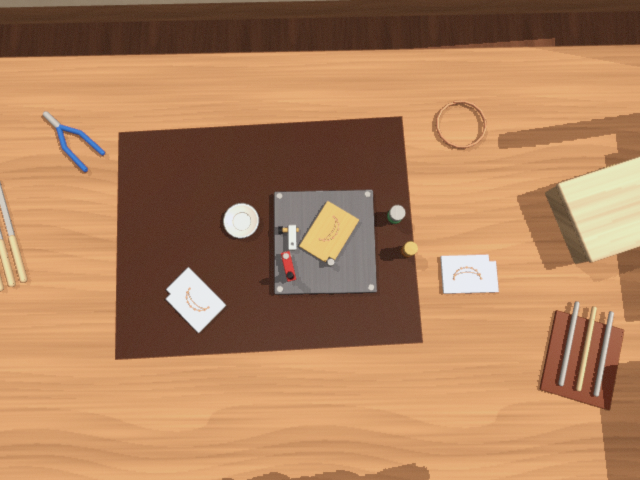

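View pics/scene1.png

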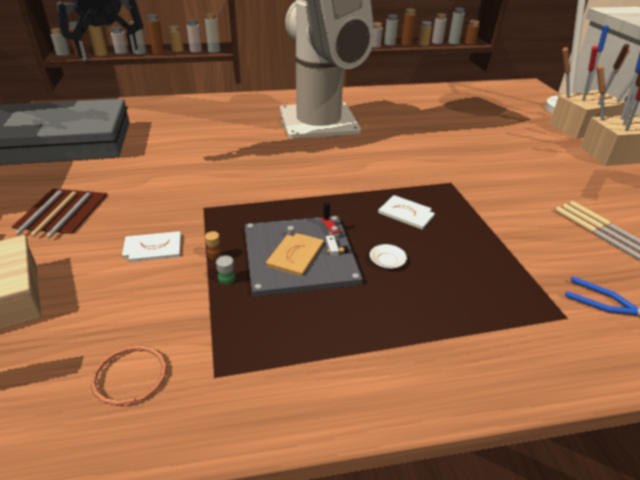

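The top view shows the brass plate at (330,232), peg (331,262), fence and screw about (291,237), keeper (288,262) with its black knob (290,275). Look-alikes are the white plates at (195,300) and (470,273), and neither is brass. The choice is the brass plate at (330,232) on the board.

```bash
sed -i "s/R=np.array(c\['rotation'\])/R=Rotation.from_quat(c['rotation']).as_matrix()/; s/^import numpy.*/&\nfrom scipy.spatial.transform import Rotation/" h.py
python3 - <<'E'
from h import *
im,d=snap('top'); 
cv2.imwrite('pics/crop1.png',cv2.resize(im[170:315,220:430],None,fx=3.8,fy=3.8,interpolation=cv2.INTER_CUBIC)[:600,:800])
hsv=cv2.cvtColor(im,cv2.COLOR_BGR2HSV)
roi=np.zeros(im.shape[:2],np.uint8);roi[180:305,265:385]=255
# board: gray, brighter than mat
b,g,r=[im[...,i].astype(int) for i in range(3)]
pl=((hsv[...,0]>12)&(hsv[...,0]<32)&(hsv[...,1]>110)&(hsv[...,2]>110)&(roi>0)).astype(np.uint8)
print(hsv[232,345],hsv[210,300],hsv[180,300],hsv[200,290])
cs,_=cv2.findContours(pl,0,2);c=max(cs,key=cv2.contourArea);rc=cv2.minAreaRect(c)
print('plate',cv2.contourArea(c),rc)
bx=cv2.boxPoints(rc);print(bx,np.round(ray('top',bx,.023),4))
red=(((hsv[...,0]<8)|(hsv[...,0]>172))&(hsv[...,1]>150)&(hsv[...,2]>90)&(roi>0)).astype(np.uint8)
cs,_=cv2.findContours(red,0,2);c=max(cs,key=cv2.contourArea);print('red',cv2.minAreaRect(c))
bd=((r-b<25)&(im.max(2)>45)&(cv2.dilate(roi,np.ones((21,21)))>0)).astype(np.uint8)
bd=cv2.morphologyEx(bd,cv2.MORPH_OPEN,np.ones((5,5)))|pl
cs,_=cv2.findContours(bd,0,2);c=max(cs,key=cv2.contourArea);rc=cv2.minAreaRect(c);bx=cv2.boxPoints(rc)
print('board',rc,bx,np.round(ray('top',bx,.015),4))
E
```

```text
[ 21 113 231] [  4  13 134] [ 10 143  89] [  9  13 138]
plate 1853.0 ((328.5662841796875, 232.8460693359375), (37.117759704589844, 53.567138671875), 31.429563522338867)
[[298.76404 246.02248]
 [326.6966  200.31462]
 [358.36853 219.66966]
 [330.43597 265.3775 ]] [[ 0.563  -0.0944  0.023 ]
 [ 0.6451 -0.1456  0.023 ]
 [ 0.6086 -0.2014  0.023 ]
 [ 0.5278 -0.1497  0.023 ]]
red ((288.64752197265625, 268.3770446777344), (23.247493743896484, 8.531715393066406), 76.75948333740234)
board ((324.18377685546875, 241.74179077148438), (103.28350067138672, 102.28368377685547), 88.91908264160156) [[272.07684 191.074  ]
 [374.34235 189.14447]
 [376.2907  292.40958]
 [274.0252  294.3391 ]] [[ 0.666  -0.0466  0.015 ]
 [ 0.6661 -0.2329  0.015 ]
 [ 0.4798 -0.2293  0.015 ]
 [ 0.4793 -0.0497  0.015 ]]
```

View pics/crop1.png

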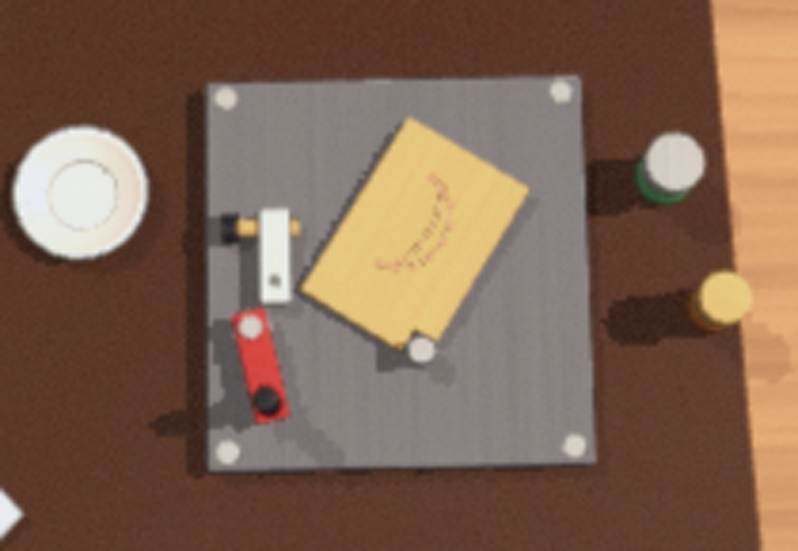

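```bash
python3 - <<'E'
from h import *
f=lambda p:(np.array(p,float)+.5)/3.8-.5+np.array([220,170])
def fit(A,B):
    A=np.array(A,float);B=np.array(B,float);a=A.mean(0);b=B.mean(0)
    U,S,V=np.linalg.svd((A-a).T@(B-b));R=V.T@np.diag([1,np.linalg.det(V.T@U.T)])@U.T
    return R,b-R@a,np.abs(B-(A@R.T+b-R@a)).max(0)
W=ray('top',f([[207,83],[579,76],[595,464],[209,470]]),.015)[:,:2]
J=np.array([[132.5,100],[132.5,-80],[-52.5,-80],[-52.5,100]])/1e3
R,t,e=fit(J,W);a=np.arctan2(R[1,0],R[0,0]);print('jig',t,a,e)
print('peg',ray('top',f([421,349]),.035))
piv=ray('top',f([250,327]),.033)[0];kn=ray('top',f([267,400]),.065)[0]
print('piv',piv,R@[.012,.078]+t,'knob',kn, 'jig', R.T@(kn[:2]-t))
P=ray('top',f([[408,117],[529,189],[299,290]]),.023)[:,:2]
Rp,tp,e=fit([[.09,.06],[.09,-.006],[-.006,.06]],P);ap=np.arctan2(Rp[1,0],Rp[0,0])
print('plate',tp,ap,ap-a,e,P)
print('pushpt',Rp@[.09,.048]+tp,'notch',R.T@(tp-t))
for n,px,z in(('va',(723,298),.048),('vb',(673,162),.042)): print(n,ray('top',f(px),z))
E
```

```text
jig [ 0.53312586 -0.14977867] 0.0014860303800375576 [0.00056382 0.00095125]
peg [[ 0.53340735 -0.14953187  0.035     ]]
piv [ 0.5450652  -0.07132767  0.033     ] [ 0.54500993 -0.07176093] knob [ 0.50895913 -0.08061638  0.065     ] jig [-0.02406392  0.06919813]
plate [ 0.53638463 -0.14811029] -0.5690067313577509 -0.5704927617377885 [0.00048357 0.0006803 ] [[ 0.64484609 -0.14615662]
 [ 0.60914028 -0.20223588]
 [ 0.56317418 -0.09365102]]
pushpt [ 0.63806611 -0.15616493] notch [0.00326125 0.00166354]
va [[ 0.55281733 -0.28585987  0.048     ]]
vb [[ 0.61701011 -0.26720991  0.042     ]]
```

Request:
{"api": "apply_moves", "payload": {
  "targets": [
    [[0.7,0.42,0,0,-1],[0.7,0.42,-0.1,0,-1],[0.7,0.42,-0.2,0,-1],[0.7,0.42,-0.2,0,-1],[0.7,0.42,-0.2,0,-1],[0.7,0.42,-0.2,0,-1],[0.7,0.42,-0.2,0,-1],[0.7,0.42,-0.2,0,-1]]
  ]
}}

```text
clock: 0.82
eef_pos: [0.4146, -0.3271, 0.1957]
tool_rot: [0.981, 0.193, -0.0, -0.0]
ft_force: [-0.8, -0.8, 0.2]
grip_width: -0.0002
grasp_force: 0.0
```

Request:
{"api": "apply_moves", "payload": {
  "targets": [
    [[0.7,0.42,-0.3,0,-1],[0.7,0.42,-0.3,0,-1],[0.7,0.42,-0.3,0,-1],[0.7,0.42,-0.3,0,-1],[0.7,0.42,-0.3,0,-1],[0.7,0.42,-0.3,0,-1],[0.7,0.42,-0.3,0,-1],[0,0,0,0,-1]]
  ]
}}

```text
clock: 1.48
eef_pos: [0.6124, -0.2062, 0.108]
tool_rot: [0.981, 0.196, -0.001, -0.002]
ft_force: [-0.6, -0.5, -0.0]
grip_width: 0.0001
grasp_force: 0.0
```

Request:
{"api": "apply_moves", "payload": {
  "targets": [
    [[0.5,0.3,0,0,-1],[0.5,0.3,-0.3,0,-1],[0.37,0.23,-0.3,0,-1],[0,0,-0.4,0,-1],[0,0,-0.35,0,-1],[0,0,0,0,-1],[0,0,0,0,-1],[0,0,0,0,-1]]
  ]
}}

```text
clock: 2.15
eef_pos: [0.6644, -0.1779, 0.059]
tool_rot: [0.981, 0.193, 0.0, 0.0]
ft_force: [-0.7, -0.7, -0.4]
grip_width: -0.0004
grasp_force: 0.0
```

```bash
python3 - <<'E'
from h import *
for i in range(3):
    im,d=snap('top'); o=get_obs(); print(o['eef_pos'],o['ft_force'])
s,_=snap('scene')
a=cv2.resize(im[150:310,230:390],None,fx=2.5,fy=2.5,interpolation=2);b=cv2.resize(s[180:300,220:380],(533,400),interpolation=2)
cv2.imwrite('pics/c2.png',np.hstack([a,b])[:, :800])
E
```

```text
[ 0.66482256 -0.17802931  0.05959529] [ 0.29567231 -0.19145253  0.68336001]
[ 0.66501353 -0.17808783  0.0598934 ] [-0.39408207  0.07720422  0.2741679 ]
[ 0.66504319 -0.17803247  0.05993124] [-0.27438551 -0.077036   -0.25922181]
```

View pics/c2.png

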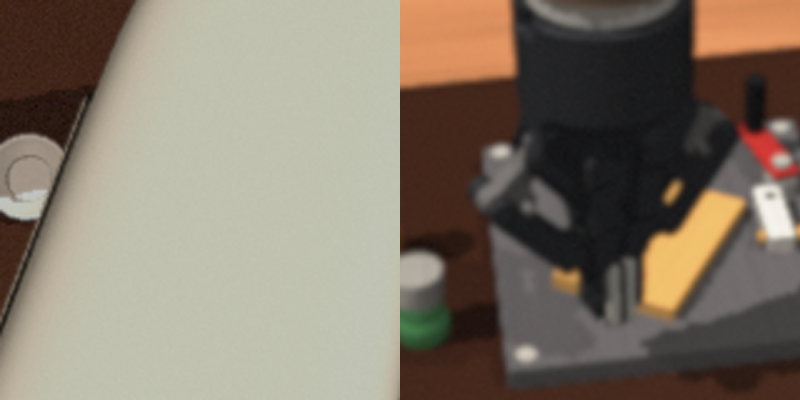

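The scene crop shows the shut fingers standing just beyond the plate's far end face, near its corner at crop (670,315). The top view is blocked by the arm.

Request:
{"api": "apply_moves", "payload": {
  "targets": [
    [[0,0,-0.2,0,-1],[0,0,-0.1,0,-1],[0,0,-0.05,0,-1],[0,0,-0.05,0,-1],[0,0,0,0,-1],[0,0,0,0,-1]]
  ]
}}

```text
clock: 2.85
eef_pos: [0.6642, -0.1774, 0.042]
tool_rot: [0.981, 0.193, -0.0, -0.0]
ft_force: [-0.1, 0.6, -0.7]
grip_width: 0.0005
grasp_force: 0.0
```

Request:
{"api": "apply_moves", "payload": {
  "targets": [
    [[0,0,-0.05,0,-1],[0,0,-0.05,0,-1],[0,0,0,0,-1],[0,0,0,0,-1]]
  ]
}}

```text
clock: 3.18
eef_pos: [0.6642, -0.1774, 0.0381]
tool_rot: [0.981, 0.193, -0.0, -0.0]
ft_force: [-0.5, -0.3, -0.4]
grip_width: 0.0002
grasp_force: 0.0
```

Request:
{"api": "apply_moves", "payload": {
  "targets": [
    [[0.08,0.13,-0.05,0,-1],[-0.05,0.03,-0.025,0,-1],[-0.05,0.03,0,0,-1],[-0.05,0.03,0,0,-1],[-0.05,0.03,0,0,-1],[0,0,0,0,-1],[0,0,0,0,-1]]
  ]
}}

```text
clock: 3.77
eef_pos: [0.6594, -0.1674, 0.0355]
tool_rot: [0.981, 0.193, 0.0, 0.0]
ft_force: [-0.8, 0.6, 0.1]
grip_width: -0.0003
grasp_force: 0.0
```

Request:
{"api": "apply_moves", "payload": {
  "targets": [
    [[-0.03,0.02,0,0,-1],[-0.03,0.02,0,0,-1],[0,0,0,0,-1],[0,0,0,0,-1]]
  ]
}}

```text
clock: 4.1
eef_pos: [0.6571, -0.1659, 0.0353]
tool_rot: [0.981, 0.193, -0.0, -0.0]
ft_force: [-0.3, -0.3, 0.8]
grip_width: -0.0001
grasp_force: 0.0
```

Request:
{"api": "apply_moves", "payload": {
  "targets": [
    [[-0.03,0.02,0,0,-1],[-0.03,0.02,0,0,-1],[0,0,0,0,-1],[0,0,0,0,-1]]
  ]
}}

```text
clock: 4.43
eef_pos: [0.6547, -0.1642, 0.0353]
tool_rot: [0.981, 0.193, -0.0, 0.0]
ft_force: [0.7, -0.1, -0.8]
grip_width: 0.0002
grasp_force: 0.0
```

Request:
{"api": "apply_moves", "payload": {
  "targets": [
    [[-0.03,0.02,0,0,-1],[-0.03,0.02,0,0,-1],[-0.03,0.02,0,0,-1]]
  ]
}}

```text
clock: 4.68
eef_pos: [0.651, -0.1618, 0.0353]
tool_rot: [0.981, 0.193, -0.0, -0.0]
ft_force: [1.1, 0.9, -0.5]
grip_width: -0.0003
grasp_force: 0.0
```

Request:
{"api": "apply_moves", "payload": {
  "targets": [
    [[-0.03,0.02,0,0,-1],[-0.03,0.02,0,0,-1],[-0.03,0.02,0,0,-1]]
  ]
}}

```text
clock: 4.93
eef_pos: [0.6477, -0.1596, 0.0354]
tool_rot: [0.981, 0.193, 0.0, 0.0]
ft_force: [2.1, -1.4, -0.5]
grip_width: -0.0001
grasp_force: 1.3
```

```bash
python3 - <<'E'
from h import *
for i in range(3):
    s,_=snap('scene'); o=get_obs(); print(o['eef_pos'],o['ft_force'])
cv2.imwrite('pics/c3.png',cv2.resize(s[190:300,230:370],(763,600),interpolation=2))
E
```

```text
[ 0.64781523 -0.15957377  0.03550132] [ 1.46879603 -0.92475636 -0.6965935 ]
[ 0.6478496  -0.15963696  0.03551512] [ 1.14178529  0.19342838 -0.90418681]
[ 0.64785222 -0.15960285  0.03547795] [ 1.11050039 -1.18417845 -0.42293531]
```

View pics/c3.png

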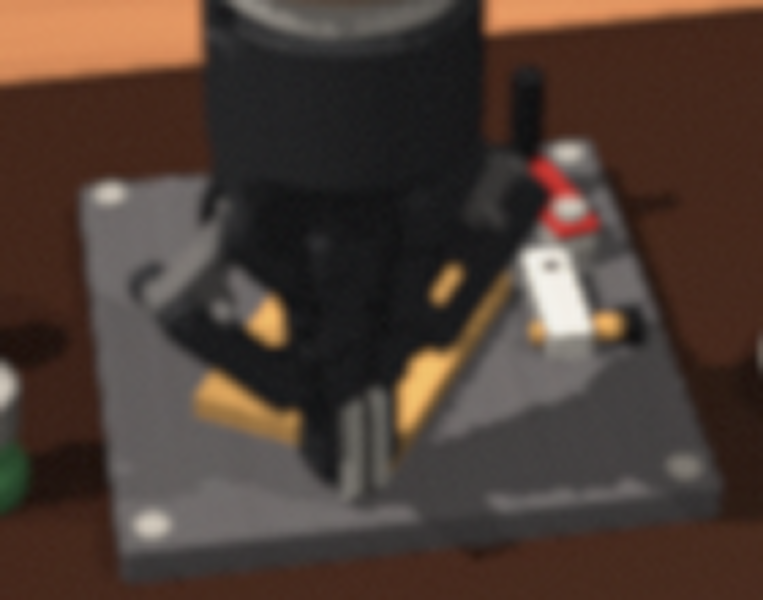

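Contact is confirmed at about 1.7 N: the fingers bear on the end face next to the far corner, crop (390,460). From here I follow an arc about the peg.

Request:
{"api": "apply_moves", "payload": {
  "targets": [
    [[-0.02,0.02,0,0,-1],[-0.01,0.03,0,0,-1],[0,0.04,0,0,-1],[0,0.04,0,0,-1]]
  ]
}}

```text
clock: 5.42
eef_pos: [0.6463, -0.1544, 0.0354]
tool_rot: [0.981, 0.193, -0.0, 0.0]
ft_force: [0.5, -1.9, 0.2]
grip_width: -0.0003
grasp_force: 0.9
```

Request:
{"api": "apply_moves", "payload": {
  "targets": [
    [[0,0.04,0,0,-1],[0,0.04,0,0,-1],[0,0.04,0,0,-1]]
  ]
}}

```text
clock: 5.67
eef_pos: [0.6463, -0.1494, 0.0354]
tool_rot: [0.981, 0.193, -0.0, 0.0]
ft_force: [1.7, -1.6, -0.1]
grip_width: -0.0001
grasp_force: 1.0
```

Request:
{"api": "apply_moves", "payload": {
  "targets": [
    [[-0.01,0.04,0,0,-1],[-0.01,0.04,0,0,-1],[-0.01,0.04,0,0,-1],[-0.01,0.04,0,0,-1]]
  ]
}}

```text
clock: 6.0
eef_pos: [0.645, -0.1428, 0.0354]
tool_rot: [0.981, 0.193, 0.0, 0.0]
ft_force: [2.5, -0.9, -0.3]
grip_width: -0.0001
grasp_force: 1.3
```

```bash
cat > look.py <<'E'
from h import *
import sys
for i in range(4):
    s,_=snap('scene'); o=get_obs(); print(np.round(o['eef_pos'],4),np.round(o['ft_force'],1))
t,_=snap('top')
h=cv2.cvtColor(s,cv2.COLOR_BGR2HSV)
m=((h[...,0]>12)&(h[...,0]<32)&(h[...,1]>110)&(h[...,2]>110)).astype(np.uint8);m[:225]=0;m[290:]=0;m[:,:262]=0;m[:,330:]=0
a=cv2.resize(s[200:290,240:360],(800,600),interpolation=2)
cv2.imwrite('pics/'+sys.argv[1],a)
E
python3 look.py c4.png
```

```text
[ 0.6448 -0.1425  0.0354] [ 0.9 -1.2  0.3]
[ 0.6448 -0.1426  0.0354] [ 2.7 -1.1 -0.5]
[ 0.6449 -0.1427  0.0354] [ 2.1 -0.1 -0.3]
[ 0.6448 -0.1427  0.0353] [ 2.1 -0.6 -0.8]
```

View pics/c4.png

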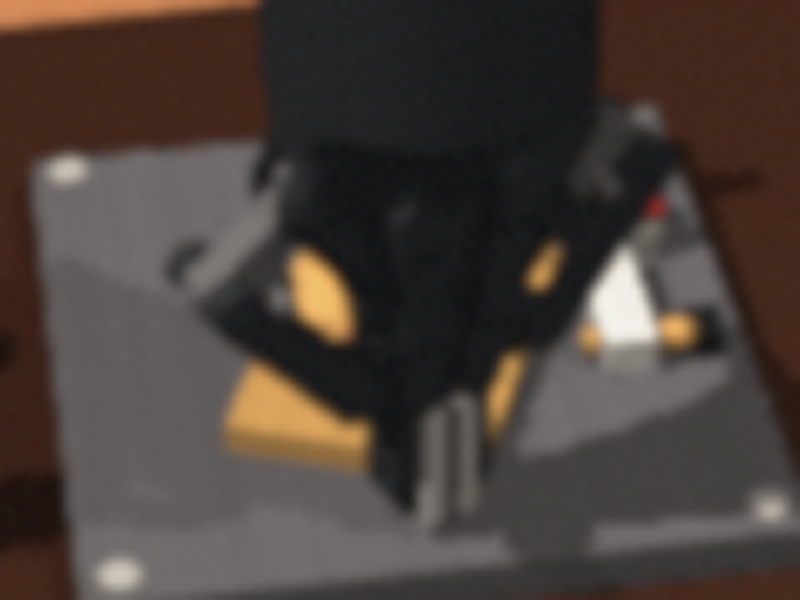

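```bash
python3 - <<'E'
from h import *
f=lambda p:np.array(p)/6.667+np.array([240,200])
a=ray('scene',f([[232,425],[370,455],[495,425],[524,350]]),.023)[:,:2]
print(a, np.degrees(np.arctan2(*(a[2]-a[3])[::-1])), np.degrees(np.arctan2(*(a[1]-a[0])[::-1]))-90)
c=a[0]-[.5333,-.1497]; print('corner dist',np.hypot(*c),np.degrees(np.arctan2(c[1],c[0])-np.arctan2(-6,90)))
E
```

```text
[[ 0.61481495 -0.189052  ]
 [ 0.63150287 -0.15679469]
 [ 0.62503362 -0.12439967]
 [ 0.59679361 -0.11189151]] -23.889674769685517 -27.354238061991296
corner dist 0.09051666376707276 -21.95522663323763
```

Request:
{"api": "apply_moves", "payload": {
  "targets": [
    [[-0.007,0.04,0,0,-1],[-0.007,0.05,0,0,-1],[-0.008,0.05,0,0,-1],[-0.008,0.05,0,0,-1]]
  ]
}}

```text
clock: 6.58
eef_pos: [0.6436, -0.1354, 0.0354]
tool_rot: [0.981, 0.193, 0.0, 0.0]
ft_force: [2.0, -1.9, -0.4]
grip_width: -0.0002
grasp_force: 1.4
```

Request:
{"api": "apply_moves", "payload": {
  "targets": [
    [[-0.01,0.05,0,0,-1],[-0.011,0.05,0,0,-1],[-0.012,0.05,0,0,-1],[-0.012,0.05,0,0,-1]]
  ]
}}

```text
clock: 6.92
eef_pos: [0.6419, -0.1272, 0.0354]
tool_rot: [0.981, 0.193, 0.0, -0.0]
ft_force: [2.4, -1.3, -0.7]
grip_width: 0.0
grasp_force: 1.5
```

Request:
{"api": "apply_moves", "payload": {
  "targets": [
    [[-0.01,0.03,0,0,-1],[-0.01,0.03,0,0,-1],[-0.01,0.03,0,0,-1]]
  ]
}}

```text
clock: 7.17
eef_pos: [0.6408, -0.1236, 0.0354]
tool_rot: [0.981, 0.193, 0.0, -0.0]
ft_force: [2.8, -1.7, -0.4]
grip_width: -0.0
grasp_force: 1.8
```

Request:
{"api": "apply_moves", "payload": {
  "targets": [
    [[-0.01,0.025,0,0,-1],[-0.01,0.025,0,0,-1]]
  ]
}}

```text
clock: 7.33
eef_pos: [0.6401, -0.1217, 0.0354]
tool_rot: [0.981, 0.193, 0.0, -0.0]
ft_force: [4.7, -0.3, -0.7]
grip_width: 0.0
grasp_force: 2.1
```

Request:
{"api": "apply_moves", "payload": {
  "targets": [
    [[-0.01,0.025,0,0,-1],[-0.01,0.025,0,0,-1]]
  ]
}}

```text
clock: 7.5
eef_pos: [0.6393, -0.1196, 0.0354]
tool_rot: [0.981, 0.193, 0.0, -0.0]
ft_force: [4.7, 0.0, -1.1]
grip_width: 0.0003
grasp_force: 2.4
```

Request:
{"api": "apply_moves", "payload": {
  "targets": [
    [[-0.01,0.025,0,0,-1],[-0.01,0.025,0,0,-1]]
  ]
}}

```text
clock: 7.67
eef_pos: [0.6386, -0.1176, 0.0354]
tool_rot: [0.981, 0.193, 0.001, -0.0]
ft_force: [4.8, 1.0, -1.0]
grip_width: -0.0001
grasp_force: 2.5
```

```bash
python3 look.py c5.png
```

```text
[ 0.6385 -0.1174  0.0354] [ 5.   0.6 -1. ]
[ 0.6385 -0.1174  0.0354] [ 5.1  0.2 -1.1]
[ 0.6385 -0.1174  0.0354] [ 4.8  1.5 -1. ]
[ 0.6385 -0.1174  0.0355] [ 4.2  1.3 -1.2]
```

View pics/c5.png

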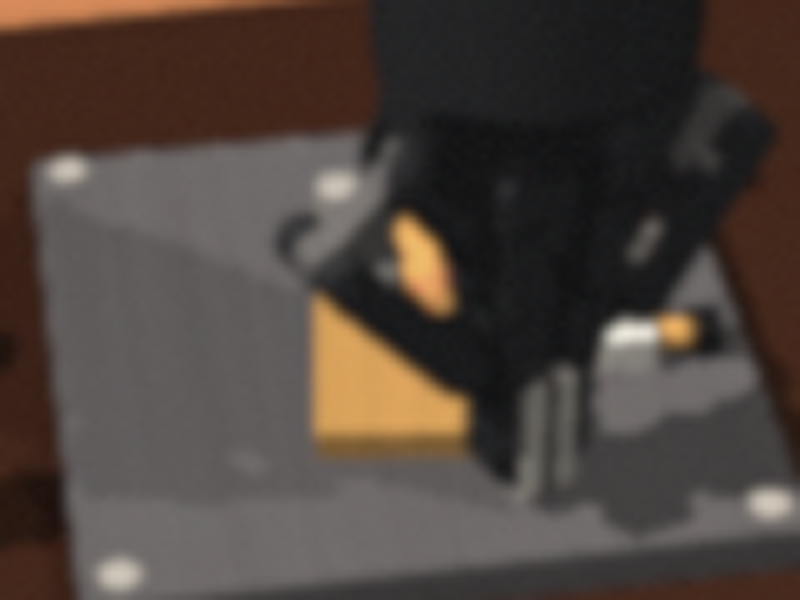

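```bash
python3 - <<'E'
from h import *
f=lambda p:np.array(p)/6.667+np.array([240,200])
a=ray('scene',f([[315,440],[468,438],[315,300]]),.023)[:,:2]
print(a, np.degrees(np.arctan2(*(a[0]-a[2])[::-1])), np.degrees(np.arctan2(*(a[1]-a[0])[::-1]))-90)
c=a[0]-[.5333,-.1497]; print('corner dist',np.hypot(*c),np.degrees(np.arctan2(c[1],c[0])-np.arctan2(-6,90)))
# predicted corner px for seated angles
for t in (-12,-9,-6,-3):
    r=np.radians(t);R=np.array([[np.cos(r),-np.sin(r)],[np.sin(r),np.cos(r)]])
    w=np.array([R@p+[.5333,-.1497] for p in ([.09,-.006],[.09,.04],[.04,-.006])])
    print(t,np.round((proj('scene',np.c_[w,[.023]*3])-[240,200])*6.667).tolist())
E
```

```text
[[ 0.62374194 -0.16942402]
 [ 0.62891048 -0.13188117]
 [ 0.56779916 -0.16217089]] -7.387349179471453 -7.8386616127854865
corner dist 0.09256771026969607 -8.488641541244016
-12 [[294.0, 433.0], [479.0, 439.0], [310.0, 308.0]]
-9 [[313.0, 434.0], [498.0, 434.0], [318.0, 309.0]]
-6 [[332.0, 434.0], [516.0, 428.0], [326.0, 310.0]]
-3 [[351.0, 434.0], [534.0, 422.0], [334.0, 310.0]]
```

The plate is now at about −8°, seated on the peg, and still following. I continue in small steps.

Request:
{"api": "apply_moves", "payload": {
  "targets": [
    [[-0.005,0.025,0,0,-1],[-0.005,0.025,0,0,-1]]
  ]
}}

```text
clock: 8.08
eef_pos: [0.638, -0.1157, 0.0354]
tool_rot: [0.981, 0.193, 0.0, -0.0]
ft_force: [4.7, 0.7, -0.5]
grip_width: -0.0
grasp_force: 2.4
```

Request:
{"api": "apply_moves", "payload": {
  "targets": [
    [[-0.008,0.025,0,0,-1],[-0.008,0.025,0,0,-1]]
  ]
}}

```text
clock: 8.25
eef_pos: [0.6372, -0.1137, 0.0354]
tool_rot: [0.981, 0.193, 0.0, -0.0]
ft_force: [5.4, -0.2, -0.4]
grip_width: -0.0005
grasp_force: 2.4
```

Request:
{"api": "apply_moves", "payload": {
  "targets": [
    [[-0.01,0.025,0,0,-1],[-0.01,0.025,0,0,-1]]
  ]
}}

```text
clock: 8.42
eef_pos: [0.6364, -0.1117, 0.0354]
tool_rot: [0.981, 0.193, 0.0, -0.0]
ft_force: [4.1, 0.8, -1.8]
grip_width: 0.0
grasp_force: 2.5
```

Request:
{"api": "apply_moves", "payload": {
  "targets": [
    [[-0.01,0.025,0,0,-1],[-0.01,0.025,0,0,-1]]
  ]
}}

```text
clock: 8.58
eef_pos: [0.636, -0.1106, 0.0355]
tool_rot: [0.981, 0.193, 0.0, 0.001]
ft_force: [6.8, -2.8, -1.6]
grip_width: 0.0003
grasp_force: 3.2
```

Request:
{"api": "apply_moves", "payload": {
  "targets": [
    [[-0.01,-0.01,0,0,-1],[0,0,0,0,-1]]
  ]
}}

```text
clock: 8.75
eef_pos: [0.6359, -0.1109, 0.0355]
tool_rot: [0.981, 0.193, 0.001, 0.001]
ft_force: [6.7, -1.6, -1.7]
grip_width: 0.0002
grasp_force: 3.3
```

```bash
python3 look.py c6.png
```

```text
[ 0.6359 -0.1109  0.0355] [ 6.1 -1.  -1.6]
[ 0.636  -0.1109  0.0355] [ 6.8 -1.1 -3.2]
[ 0.6359 -0.1109  0.0355] [ 5.7 -1.6 -2.3]
[ 0.6359 -0.1109  0.0355] [ 6.7 -1.7 -2.7]
```

Request:
{"api": "apply_moves", "payload": {
  "targets": [
    [[-0.015,0,0,0,-1],[0,0,0,0,-1]]
  ]
}}

```text
clock: 9.17
eef_pos: [0.6358, -0.1109, 0.0356]
tool_rot: [0.981, 0.193, 0.001, 0.001]
ft_force: [7.9, -1.0, -2.0]
grip_width: 0.0004
grasp_force: 3.8
```

Request:
{"api": "apply_moves", "payload": {
  "targets": [
    [[-0.015,0,0,0,-1],[0,0,0,0,-1]]
  ]
}}

```text
clock: 9.33
eef_pos: [0.6357, -0.1109, 0.0357]
tool_rot: [0.981, 0.193, 0.002, 0.001]
ft_force: [8.9, -0.8, -2.5]
grip_width: -0.0002
grasp_force: 4.3
```

Request:
{"api": "apply_moves", "payload": {
  "targets": [
    [[-0.02,0,0,0,-1],[0,0,0,0,-1],[0,0,0,0,-1]]
  ]
}}

```text
clock: 9.58
eef_pos: [0.6355, -0.1108, 0.0359]
tool_rot: [0.981, 0.193, 0.002, 0.001]
ft_force: [9.7, -1.7, -2.6]
grip_width: -0.0002
grasp_force: 4.8
```

Request:
{"api": "apply_moves", "payload": {
  "targets": [
    [[-0.015,0,0,0,-1],[0,0,0,0,-1],[0,0,0,0,-1],[0,0,0,0,-1],[0,0,0,0,-1],[0,0,0,0,-1],[0,0,0,0,-1],[0,0,0,0,-1]]
  ]
}}

```text
clock: 10.25
eef_pos: [0.6354, -0.1108, 0.036]
tool_rot: [0.981, 0.193, 0.003, 0.001]
ft_force: [10.6, -0.4, -4.2]
grip_width: -0.0
grasp_force: 5.3
```

```bash
python3 look.py c7.png
```

```text
[ 0.6354 -0.1108  0.036 ] [10.4 -0.7 -3.1]
[ 0.6354 -0.1108  0.036 ] [11.  -1.6 -3.5]
[ 0.6354 -0.1108  0.036 ] [ 9.7 -0.8 -2.9]
[ 0.6354 -0.1108  0.036 ] [11.  -1.4 -4.3]
```

View pics/c7.png

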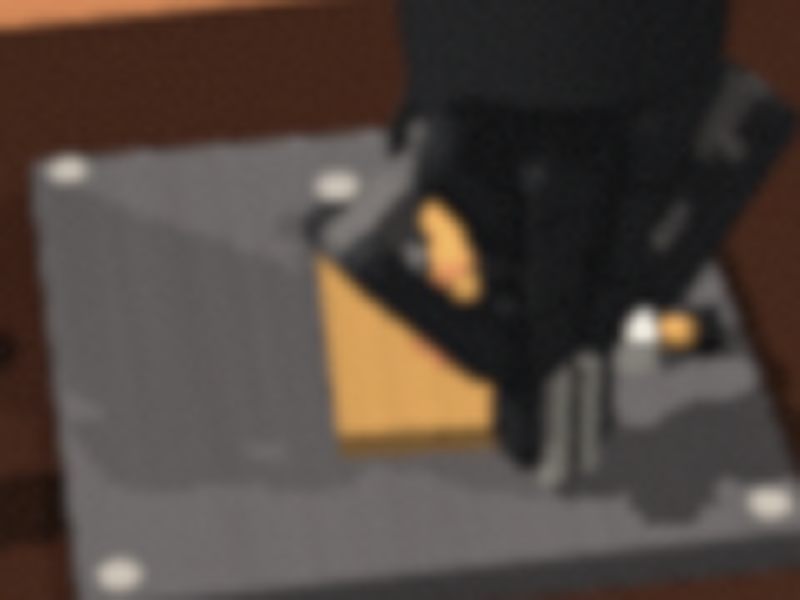

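The plate is up against the stop at about −5°, with its corner at crop (338,438), seated on the peg. One more nudge brings it into the 11–12 N band; I hold there, then back off.

Request:
{"api": "apply_moves", "payload": {
  "targets": [
    [[-0.013,0,0,0,-1],[0,0,0,0,-1],[0,0,0,0,-1],[0,0,0,0,-1],[0,0,0,0,-1],[0,0,0,0,-1],[0,0,0,0,-1]]
  ]
}}

```text
clock: 11.08
eef_pos: [0.6353, -0.1108, 0.0361]
tool_rot: [0.981, 0.193, 0.003, 0.001]
ft_force: [11.6, -0.8, -3.0]
grip_width: -0.0002
grasp_force: 5.7
```

Request:
{"api": "apply_moves", "payload": {
  "targets": [
    [[0.05,0,0,0,-1],[0.08,0,0,0,-1],[0.15,-0.01,0,0,-1],[0.25,-0.02,0,0,-1],[0,0,0,0,-1],[0,0,0.4,0,-1],[0,0,0.8,0,-1],[0,0,0.8,0,-1]]
  ]
}}

```text
clock: 11.75
eef_pos: [0.6499, -0.111, 0.1133]
tool_rot: [0.981, 0.193, -0.004, -0.001]
ft_force: [1.3, -0.0, -0.0]
grip_width: 0.0
grasp_force: 0.0
```

Request:
{"api": "apply_moves", "payload": {
  "targets": [
    [[-0.3,0.06,0,0,-0.4],[-0.6,0.13,0,0,-0.4],[-0.7,0.15,0,0,-0.4],[-0.7,0.15,0,0,-0.4],[-0.7,0.15,0,0,-0.4],[-0.45,0.1,0,0,-0.4],[-0.07,0.02,0,0,-0.4],[0,0,0,0,-0.4]]
  ]
}}

```text
clock: 12.42
eef_pos: [0.5104, -0.0808, 0.1152]
tool_rot: [0.981, 0.193, -0.001, -0.0]
ft_force: [1.4, -0.7, 0.9]
grip_width: 0.0257
grasp_force: 0.0
```

```bash
python3 look.py c8.png; python3 - <<'E'
from h import *
im,_=snap('top');s,_=snap('scene');o=get_obs();print(o['eef_pos'],o['grip_width'])
cv2.imwrite('pics/c9.png',np.hstack([cv2.resize(im[180:300,260:380],(400,400)),cv2.resize(s[180:280,280:380],(400,400))]))
E
```

```text
[ 0.5121 -0.0811  0.1155] [ 1.1 -0.3 -0.4]
[ 0.5131 -0.0813  0.1155] [-0.   0.1 -0.2]
[ 0.5135 -0.0813  0.1155] [0.1 0.3 0.2]
[ 0.5136 -0.0814  0.1154] [ 0.3 -1.  -0.8]
[ 0.51311206 -0.08125519  0.11507236] 0.025583414023462127
```

View pics/c9.png

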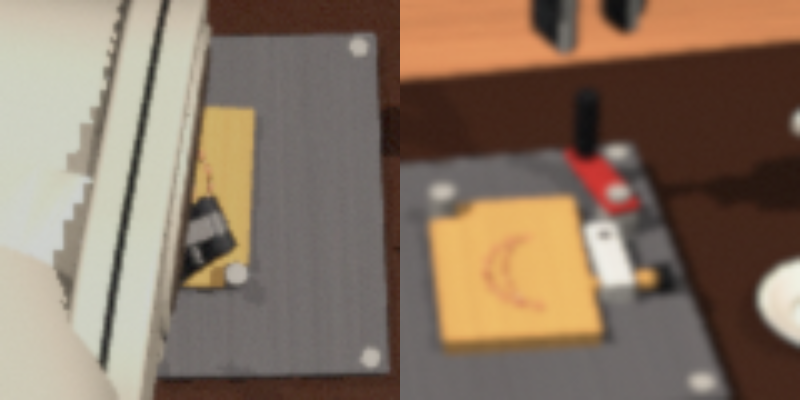

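The plate sits against the screw with its notch at the peg (scene half, (445,205)). The open fingers hang above the knob at (587,125).

Request:
{"api": "apply_moves", "payload": {
  "targets": [
    [[-0.1,0.02,0,0,-0.4],[0,0,-0.3,0,-0.4],[0,0,-0.4,0,-0.4],[0,0,-0.3,0,-0.4],[0,0,-0.2,0,-0.4],[0,0,-0.15,0,-0.4],[0,0,0,0,-0.4],[0,0,0,0,-0.4]]
  ]
}}

```text
clock: 13.43
eef_pos: [0.5084, -0.0803, 0.0613]
tool_rot: [0.981, 0.193, -0.0, -0.0]
ft_force: [-0.0, 0.5, -0.4]
grip_width: 0.0257
grasp_force: 0.0
```

Request:
{"api": "apply_moves", "payload": {
  "targets": [
    [[0.045,-0.075,0,3,-0.58],[0.045,-0.075,0,3.5,-0.58],[0.037,-0.067,0,3.5,-0.58],[0.038,-0.066,0,3.5,-0.58],[0.047,-0.06,0,3.5,-0.58],[0.048,-0.06,0,3.5,-0.58],[0.057,-0.05,0,3.5,-0.58],[0.058,-0.05,0,3.5,-0.58]]
  ]
}}

```text
clock: 14.1
eef_pos: [0.5228, -0.1005, 0.0618]
tool_rot: [0.907, 0.422, -0.0, -0.0]
ft_force: [-2.4, 0.2, -0.2]
grip_width: 0.018
grasp_force: 0.8
```

Request:
{"api": "apply_moves", "payload": {
  "targets": [
    [[0.065,-0.04,0,3.5,-0.58],[0.065,-0.04,0,3.5,-0.58],[0.071,-0.029,0,3.5,-0.58],[0.072,-0.029,0,3.5,-0.58],[0.074,-0.017,0,3.5,-0.58],[0.074,-0.016,0,3.5,-0.58],[0,0,0,0,-0.58]]
  ]
}}

```text
clock: 14.68
eef_pos: [0.5407, -0.1076, 0.062]
tool_rot: [0.815, 0.579, 0.0, 0.0]
ft_force: [0.3, 0.3, 0.1]
grip_width: 0.0177
grasp_force: 0.1
```

Request:
{"api": "apply_moves", "payload": {
  "targets": [
    [[0.07,0,0,3,-0.58],[0.07,0,0,0,-0.58],[0.04,0,0,0,-0.58],[0,0,0,0,-0.58]]
  ]
}}

```text
clock: 15.02
eef_pos: [0.5471, -0.1073, 0.0615]
tool_rot: [0.8, 0.6, -0.0, -0.0]
ft_force: [-2.6, -0.1, 1.5]
grip_width: 0.0179
grasp_force: 1.4
```

Request:
{"api": "apply_moves", "payload": {
  "targets": [
    [[0.04,0,0,0,-0.58],[0.04,0,0,0,-0.58],[0,0,0,0,-0.58]]
  ]
}}

```text
clock: 15.27
eef_pos: [0.5475, -0.107, 0.061]
tool_rot: [0.8, 0.6, -0.002, -0.002]
ft_force: [-8.4, 0.1, 6.4]
grip_width: 0.0183
grasp_force: 4.3
```

Request:
{"api": "apply_moves", "payload": {
  "targets": [
    [[-0.1,0,0,0,-0.58],[-0.05,0,0,0,-0.4],[0,0,0,0,-0.4],[0,0,0.3,0,-0.4],[0,0,0.7,0,-0.4],[0,0,0.8,0,-0.4],[0,0,0.8,0,-0.4],[0,0,0.8,0,-0.4]]
  ]
}}

```text
clock: 15.93
eef_pos: [0.5452, -0.1072, 0.1989]
tool_rot: [0.8, 0.6, 0.001, 0.0]
ft_force: [1.1, -0.2, -0.7]
grip_width: 0.0259
grasp_force: 0.0
```

Request:
{"api": "apply_moves", "payload": {
  "targets": [
    [[-0.8,0,0.3,0,-0.4],[-0.8,0,0.3,0,-0.4],[-0.8,0,0.3,0,-0.4],[-0.8,0,0,0,-0.4],[0,0,0,0,-0.4],[0,0,0,0,-0.4]]
  ]
}}

```text
clock: 16.43
eef_pos: [0.4162, -0.1073, 0.2342]
tool_rot: [0.8, 0.6, 0.001, 0.001]
ft_force: [0.2, 0.0, 1.4]
grip_width: 0.0257
grasp_force: 0.0
```

```bash
python3 look.py c10.png; python3 - <<'E'
from h import *
f=lambda p:np.array(p)/6.667+np.array([240,200])
for q in ([.5445,-.1076,.065],[.545,-.0716,.031]): print((proj('scene',q)-[240,200])*6.667)
E
```

```text
[ 0.4174 -0.1074  0.2341] [ 1.  -1.   0.3]
[ 0.4179 -0.1074  0.2339] [1.5 0.3 0.2]
[ 0.4181 -0.1074  0.2336] [ 0.4 -0.5  0.6]
[ 0.418  -0.1074  0.2334] [-0.6 -0.1  0.1]
[[507.50040692  99.77722441]]
[[636.97759286 193.51208191]]
```

View pics/c10.png

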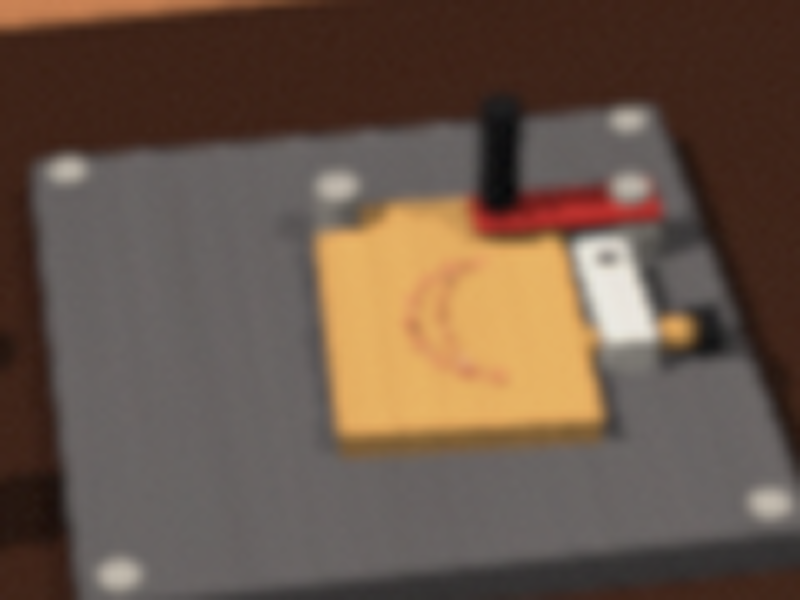

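The plate is on the screw, with its notch at the peg. The keeper is fully over it, with the knob at crop (502,105) against a predicted (507,100). The robot is clear, so I'm handing in.

```bash
python3 -c "
from workcell import order
print(order.job_done())"
```

```text
the job is handed in; nothing more can be done
None
```

I handed the job in with the plate turned up to the stop screw and pressed home at about 11.6 N of finger push, the keeper swung over it to its stop, and the robot clear of everything; the hand-in returned no verdict.

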